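# Level the stand with its spirit level, foot knob held pressed

### The arm

A 7-joint arm with a two-finger parallel gripper is mounted at the origin on a cart in front of the work surface, level with it; the furniture and walls round the work are solid. World frame = base frame: x ahead of the robot, y to its left, z up, the work surface at z = 0. Lengths are in m, angles in degrees, forces in N, time in s.
With the tool pointing down it reaches from about 0.425 to 0.875 m from the base axis. Payload 4.7 kg.
Tool frame: the origin (TCP) lies at the very end of the fingers, on their centre line; the grasp point (between the pads) lies 19 mm behind it; z points along the fingers, y is the line along which they close (so a half turn about z gives the same grasp; the last joint's range is limited). The gripper opens to 87 mm and grips with 3 to 60 N. Pads are 19 mm wide; open, the fingers measure 117 mm over their backs; the gripper's body (75 mm by 190 mm) begins 51 mm behind the grasp point.
Start: joints at [-70.984, 18.392, -4.016, 83.108, 1.295, 78.541, -3.26], TCP at [0.203, 0.617, 0.223] pointing down, gripper open.
Joint ranges: [-163.93, 163.93], [-17.29, 119.83], [-79.2, 71.16], [3.27, 140.29], [-89.18, 269.18], [5.43, 117.66], [-154.24, 154.24]. Speed limits (degrees/s): [147.25, 147.25, 180, 180, 180, 180, 180].

### API

Orientations are given as [roll, pitch, yaw] about the fixed x, y, z axes, in that order (R = Rz(yaw) Ry(pitch) Rx(roll)).
In Python, from cell import telemetry, cams, env gives the robot as it stands.
- The arm moves only by the tool arm_command, never from a script. Its argument "series" is text: rows parted by semicolons, each of 5 numbers parted by spaces: the shift along the tool's x, y, z in mm, then the turn about the tool's z in rad, then the closure in counts, from 0 (fully open) to 255 (shut). A call has 1 to 20 rows; each row shifts and turns the commanded pose from where the row before left it, along the tool's axes as they then stand; what a row does not reach is not made up. A row lasts 1/12 s, in which the tool goes at most 41.7 mm and 7.16 degrees, less where a joint would pass 70% of its speed; a pose out of reach is approached as far as the arm can. A call is refused whole if a number of a shift passes 41.7 or a number of a turn 0.125, either way. A call with a gripper value outside its range is refused whole. The fingers move at their own pace and stop on an object; "squeeze" is the grip in N (left out, the last holds). Time passes only in rows, so rows that do not move let the fingers close. It gives the time, the measured TCP pose, the force, the opening and the grip force at its end, in the units of the state.
- telemetry.get_obs(): the state, without advancing time (a new reading comes with each control period).
- cams.read_camera(name): name is "scene" or "top" or "wrist"; returns the picture (420x560x3 uint8, blue, green, red); there is no depth.
- cams.calibration(name): a dict with "K" (3x3 intrinsics, pixels), "origin" and "rotation" of the camera in the world; the wrist camera has in their place "hand_eye" (4x4, takes a point from camera to tool coordinates, whose origin is the TCP and whose axes are the flange's). Camera axes: x right, y down, z forward; pixel columns grow to the right and rows downward; lengths in m; the calibration is good to about 2 mm. The wrist camera is an equidistant fisheye: a pixel r from the principal point sees the ray r / f radians off the axis. A picture is of the moment at which its call begins: read the wrist's pose just before it. calibration takes no time and is no camera call.
- env.sign_off(): hands the job in; it is judged then, once.
The state is a dict: "time_s": time; "qpos": joint angles; "joint_velocities": joint speeds; "effort": joint torques, N m; "tool_pos": TCP position; "tool_rot": TCP orientation; "force": force on the tool from outside, world axes, zero at the start; "wrist_torque": the same for the moment, N m; "grip_width": finger opening in m; "grasp_force": force on a finger pad.
Only numpy, scipy, OpenCV 4.12 (cv2) and the standard library are available. Lean on these libraries where they do the work, as an engineer would, in place of code of your own. Each camera call takes 0.05 s, during which the arm holds its last target. There are 200 camera calls.

### The job

The stand for the packing scale is out of level. Slide the red spirit level, flat on the plate, until it lies snug against both blue stops; then grip the yellow foot knob, press it well down so that the plate seats, and turn it until the level's bubble stands centred between the two black lines. Finish while still gripping the knob and keeping it pressed down with the bubble centred, and leave the gear, bearing and bolt beside the stand where they lie.

Things in the scene. Friction and masses are not known exactly. Their poses are not given: they have to be found in the camera images.
- plate: Aluminium plate of the stand, 130 mm (its x) by 280 mm (its y), 10 mm thick. Origin on the tilt hinge near its -y end, mid-thickness, about 51 mm above the bench; x points away from the robot (yawed up to 0.2 rad), y to the knob, whose axis is at y = 240 mm. Top face z = 5 mm. A spring lifts the knob end 0.02 rad (5 mm at the knob) until 3 N on the knob seat it; unseated, the bubble reads false.
- back_stop (a point): Middle of the inner face of the long blue back stop on the plate: at x = 50, y = 85, z = 9 mm in the plate's frame. The stop is 150 mm long (along y), 10 mm thick, and rises 9 mm above the plate's top face. The level's +x long side must touch it.
- end_stop (a point): Middle of the inner face of the short blue end stop at the hinge end: at x = 15, y = 4, z = 9 mm in the plate's frame. It is 70 mm long (along x), 10 mm thick, and rises 9 mm above the plate's top face. The level's -y end must touch it.
- level_mid (a point): Red spirit level, 26 mm wide (x), 160 long (y), 34 high, with a vial window 4 mm proud in mid-top; 0.2 to 0.3 kg, loose on the plate, skewed up to 0.2 rad. The point is at its middle, 20 mm above its underside; its axes are parallel to the plate's when aligned. Against both stops its middle is at x = 37, y = 84, z = 25 mm in the plate's frame.
- bubble (a joint): Place of the pale 14 mm bubble in the yellow-green vial on the level, m from the centre along the level's +y (towards the knob), 0.021 each way. 0 is centred between the two black lines, which are 10 mm either side of the centre. It goes to the higher end, 15 mm for 0.03 rad of tilt, and takes about 2 s to settle.
- knob_grip (a point): Yellow round foot knob, 40 mm across, 30 high, axis upright; point on the axis, 14 mm below its top, 44 mm above the plate. Grip at any yaw. Clockwise from above raises the knob end (6 mm per rad) and moves the bubble + (12.5 mm per rad, plate seated). At the start, plate seated, the knob end is too low by 0.6 to 1.2 rad of turn. Turning takes 0.25 N m; stop 1.7 rad past level.
- knob_press (a joint): How far the spring-loaded knob is pushed down into the plate, m: 0 free, 0.016 at the stop; 2 N to start, then 0.5 N per mm. The plate sinks 5 mm under the knob as it seats, so push the knob about 12 mm down in all. Well pressed is 4 mm or more on this joint; once the plate is seated, more push tilts it no further.
- gear: Steel gear, 64 mm across, 21 mm high, lying beyond the knob end of the stand; bystander, origin at the centre of its underside.
- bearing: Ball bearing, 62 mm across, 16 mm high, lying beyond the hinge end of the stand; bystander, origin at the centre of its underside.
- bolt: Steel bolt, 79 mm long, 23 mm across the head, lying behind the stand; bystander, origin under its middle.
Not all that is in view belongs to the job. Leave any purple look-alike of the part that bears level_mid alone.

How it is judged (in metres and radians):
On the way, in this order (a step that is already met when the one before it is completed fails the run):
1. the level lies snug against both stops (x of level_mid in the frame of plate above 0.034 m and y of level_mid in the frame of plate below 0.087 m and z of level_mid in the frame of plate below 0.028 m and angle between the y axis of level_mid and the y axis of plate, either way round below 0.03 rad), for 0.2 s.
2. the knob is pressed down by the fingers (value of joint knob_press above 0.004 m and contact force between the fingers and knob above 2 N), for 0.2 s.
At the end, for the whole second after the job is handed in: The level lies flat within 3 mm of both stops and parallel to them within 0.03 rad, the bubble is within 3.5 mm of the centre, and the fingers still hold the knob pressed 4 mm or more into the plate (all of step 1 and all of step 2 and value of joint bubble between -0.0035 and 0.0035 m); the arm keeps its last pose, push and grip.
It fails at once if the level is lifted more than 20 mm off the plate (z of level_mid in the frame of plate above 0.045 m).
It fails at once if a bystander is moved more than 15 mm (distance of any of gear, bearing, bolt from where it was at the start of the episode above 0.015 m).
It also fails if it takes over 61 s, if anything falls off the work surface, if the arm or the gripper's body presses on something with over 40 N, if the wrist force passes 120 N, or if a joint passes its speed limit or range.

## Working session

There is one attempt and no reset: what is moved stays moved. The work goes in short steps, Python scripts to look and compute and a tool call to move; the robot and the scene stay as the last step left them, time stands still between calls to the robot, and variables do not carry over. Pictures are saved under pics/ and viewed, at most 12 in all, crops included, and the job is handed in when it is done.

Besides the shell and the picture viewer there is one more tool, called after ">>>" as a command line: name --argument value ..., lists and objects as JSON in quotes. arm_command: Moves the arm, as the interface text tells. Its arguments: {"type":"object","properties":{"series":{"type":"string"},"squeeze":{"type":"number"}},"required":["series"]}

```bash
mkdir -p pics
python3 - <<'E'
from cell import telemetry, cams, env
import cv2,json
o=telemetry.get_obs();print(o['time_s'],o['tool_pos'],o['tool_rot'],o['grip_width'],o['force'])
for n in("top","scene"):
    im=cams.read_camera(n);cv2.imwrite(f"pics/{n}0.png",im);c=cams.calibration(n);print(n,c)
print(cams.calibration("wrist"))
E
```

```text
0.0 [0.20297322 0.61690473 0.22145762] [-1.79890120e+02  6.23188534e-03  1.61795064e+02] 0.08674400824262518 [-0.00515603  0.27469847  0.1172888 ]
top {'K': array([[424.13345737,   0.        , 280.98035145],
       [  0.        , 424.13345737, 212.18031126],
       [  0.        ,   0.        ,   1.        ]]), 'origin': array([ 0.44586566, -0.21137845,  0.96554861]), 'rotation': array([-176.31927457,   -0.58361881,  -91.51010552])}
scene {'K': array([[544.22740803,   0.        , 277.45714637],
       [  0.        , 544.22740803, 208.63522583],
       [  0.        ,   0.        ,   1.        ]]), 'origin': array([-0.16767449, -0.8814283 ,  0.9103426 ]), 'rotation': array([-1.30145900e+02,  1.19945469e-01, -4.72088077e+01])}
{'K': array([[325.1922621 ,   0.        , 285.80357926],
       [  0.        , 325.1922621 , 204.83818299],
       [  0.        ,   0.        ,   1.        ]]), 'hand_eye': array([[ 5.72689753e-04, -9.55774884e-01, -2.94098695e-01,
         8.02227828e-02],
       [ 9.99999829e-01,  5.13538453e-04,  2.78350436e-04,
         1.71472926e-04],
       [-1.15009368e-04, -2.94098804e-01,  9.55775016e-01,
        -1.60564163e-01],
       [ 0.00000000e+00,  0.00000000e+00,  0.00000000e+00,
         1.00000000e+00]])}
```

View pics/top0.png

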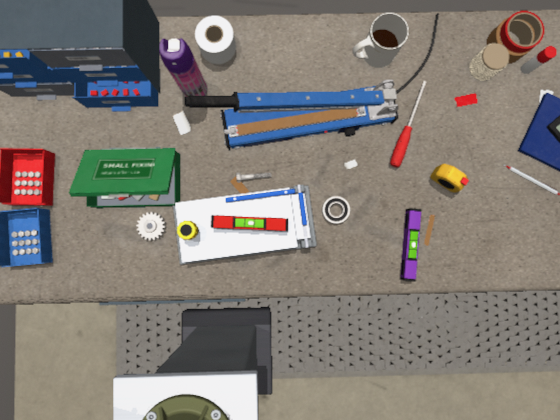

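View pics/scene0.png

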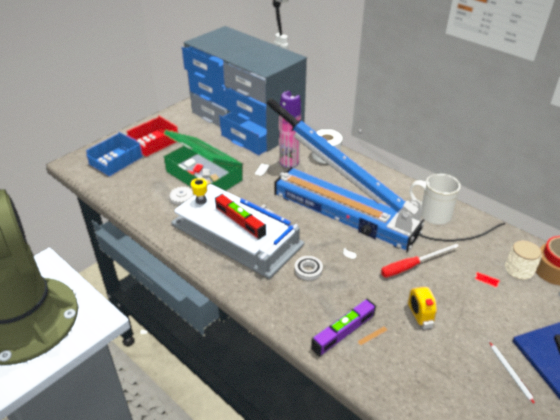

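The red level sits on the plate at top (250,224). The purple look-alike is at (412,245) on the bench, so I leave it alone. The knob is at (187,230), and I'll confirm all this in an enlarged crop.

Run:
```python
import cv2
im=cv2.imread("pics/top0.png")[165:275,125:355]
cv2.imwrite("pics/top0c.png",cv2.resize(im,None,fx=3.4,fy=3.4,interpolation=cv2.INTER_CUBIC))
```

```text
(no output)
```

View pics/top0c.png

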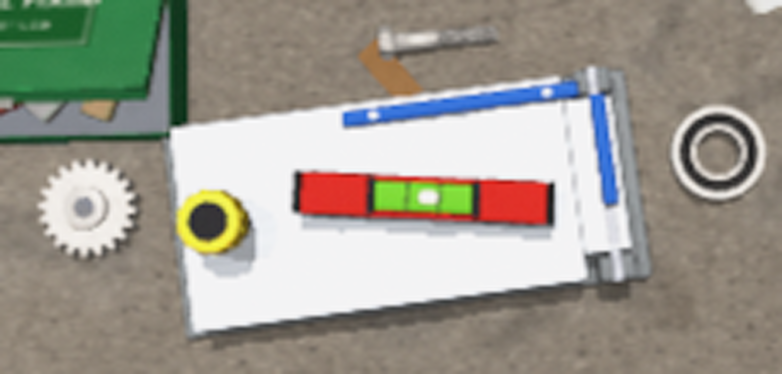

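Confirmed in the crop: the red level's top corners are (297,172), (553,183), (552,224) and (295,213). The back stop's inner edge runs (344,126)–(579,95), and the end stop's runs (592,97)–(604,205). The knob top is at (208,221).

```bash
cat > h.py <<'E'
from cell import telemetry, cams, env
import numpy as np, cv2
from scipy.spatial.transform import Rotation as R
from scipy.optimize import least_squares
def unproj(n,uv,z):
    c=cams.calibration(n);M=R.from_euler('xyz',c['rotation'],degrees=True).as_matrix()
    d=np.c_[(np.atleast_2d(uv)-c['K'][:2,2])/c['K'][0,0],np.ones(len(np.atleast_2d(uv)))]@M.T
    return (c['origin']+d*((z-c['origin'][2])/d[:,2])[:,None])[:,:2]
def rot(a): return np.array([[np.cos(a),-np.sin(a)],[np.sin(a),np.cos(a)]])
def fit(P,Q): # P local->Q world
    f=lambda s:(P@rot(s[2]).T+s[:2]-Q).ravel()
    s=least_squares(f,[*Q.mean(0),0.]);return s.x,np.abs(s.fun).max()
E
python3 - <<'E'
from h import *
u=lambda p:np.array(p)/3.4+[125,165]-.35
s=unproj("top",u([[344,126],[579,95],[592,97],[604,205]]),.065)
pl,e=fit(np.array([[50,160],[50,10],[50,4],[-20,4]])/1e3,s);print("plate",pl,e)
co=unproj("top",u([[170,130],[190,335]]),.056)
inv=lambda q:(q-pl[:2])@rot(pl[2])
print("corners",inv(co))
q=unproj("top",u([[297,172],[553,183],[552,224],[295,213]]),.090)
lv,e=fit(np.array([[13,80],[13,-80],[-13,-80],[-13,80]])/1e3,q);print("level",lv,e,"in plate",inv(lv[:2]),lv[2]-pl[2])
k=unproj("top",u([[208,221]]),.114);print("knob",k,inv(k))
print("knob pred",rot(pl[2])@[0,.24]+pl[:2], "target level",rot(pl[2])@[.037,.084]+pl[:2])
for n,p,z in(("bolt",[[380,40],[495,36]],.01),("bearing",[[718,153]],.016),("gear",[[87,208]],.021)):print(n,unproj("top",u(p),z))
E
```

```text
plate [ 0.49503495 -0.26899907  0.09880066] 0.0012005185548997765
corners [[ 0.06183581  0.26968702]
 [-0.06767911  0.27131781]]
level [ 0.48148798 -0.15615096 -0.06858639] 0.0023656229634956005 in plate [-0.00234957  0.11363405] -0.16738705092710177
knob [[ 0.47026015 -0.03011494]] [[-0.00109045  0.24016292]]
knob pred [ 0.47136135 -0.03016951] target level [ 0.52356875 -0.18175904]
bolt [[ 0.59089886 -0.12384209]
 [ 0.59168445 -0.20056687]]
bearing [[ 0.50920511 -0.34603282]]
gear [[0.48346748 0.06838788]]
```

>>> arm_command --series "0 0 0 .12 0;0 0 0 .12 0;0 0 0 .12 0;0 0 0 .12 0;0 0 0 .12 0;0 0 0 .12 0;0 0 0 .12 0;0 0 0 .12 0;0 0 0 .12 0;0 0 0 .12 0;0 0 0 .12 0;-27 26.6 0 0 0;-27 26.6 0 0 0;-27 26.6 0 0 0;-27 26.6 0 0 0;-27 26.6 0 0 0;-27 26.6 0 0 0;-27 26.6 0 0 0;-27 26.6 0 0 0;-27 26.6 0 0 0"

```text
time_s: 1.77
tool_pos: [0.4264, 0.3572, 0.2223]
tool_rot: [-180.0, 0.0, 86.2]
force: [1.1, 0.4, 0.0]
grip_width: 0.0873
grasp_force: 0.0
```

>>> arm_command --series "-33.5 6 0 0 0;-33.5 6 0 0 0;-33.5 6 0 0 0;-33.5 6 0 0 0;-33.5 6 0 0 0;-33.5 6 0 0 0;-33.5 6 0 0 0;-33.5 6 0 0 0;-33.5 6 0 0 0;-33.5 6 0 0 0;-33.5 6 0 0 0;-33.5 6 0 0 0;-33.5 6 0 0 0;-33.5 6 0 0 0;-33.5 6 0 0 0;0 0 0 0 0;0 0 0 0 0;0 0 0 0 0"

```text
time_s: 3.27
tool_pos: [0.4817, -0.1477, 0.2222]
tool_rot: [-180.0, -0.0, 86.2]
force: [-0.7, 0.2, -0.2]
grip_width: 0.0871
grasp_force: 0.0
```

>>> arm_command --series "-8 -0.5 17 0 0;0 0 17 0 0;0 0 17 0 0;0 0 17 0 0;0 0 17 0 0;0 0 17 0 0;0 0 17 0 0;0 0 17 0 0;0 0 10 0 0;0 0 7 0 0;0 0 0 0 0;0 0 0 0 0;0 0 0 0 80;0 0 0 0 120;0 0 0 0 160;0 0 0 0 190;0 0 0 0 220;0 0 0 0 255;0 0 0 0 255;0 0 0 0 255" --squeeze 10

```text
time_s: 4.93
tool_pos: [0.4809, -0.1563, 0.0696]
tool_rot: [180.0, -0.0, 86.2]
force: [0.4, -0.9, -0.1]
grip_width: 0.0416
grasp_force: 0.0
```

Run:
```python
from h import *
o=telemetry.get_obs();print(o['tool_pos'],o['tool_rot'],o['grip_width'],o['grasp_force'],o['force'])
cv2.imwrite("pics/w1.png",cams.read_camera("wrist"))
```

```text
[ 0.48087757 -0.15633395  0.06958388] [ 1.79994554e+02 -6.54763680e-03  8.61609859e+01] 0.041600405137369 0.0 [ 0.37077535 -0.85182539 -0.12803178]
```

View pics/w1.png

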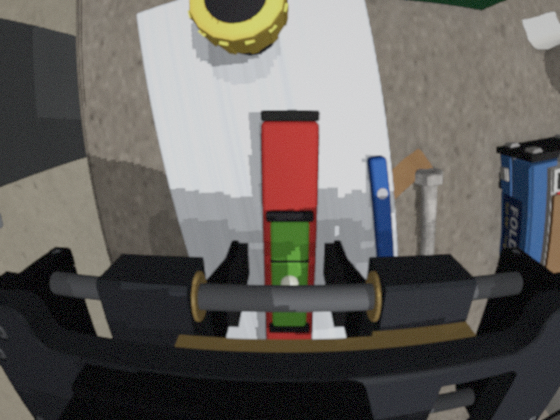

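The wrist view shows the level between the fingers at x≈290, parallel to the jaw axis, with the fingers still closing. I'll finish the grip, turn the level parallel to the plate and slide it most of the way.

>>> arm_command --series "0 0 0 0 255;0 0 0 0 255;0 0 0 0 255;0 0 0 0 255;0 0 0 0 255;0 0 0 0 255;0 0 0 -.04 255;0 0 0 -.04 255;0 0 0 -.04 255;0 0 0 -.046 255;-4 5 0 0 255;-4 5 0 0 255;-4 5 0 0 255;-4 5 0 0 255;-4 5 0 0 255;-4 5 0 0 255;0 3 0 0 255;0 0 0 0 255;0 0 0 0 255;0 0 0 0 255"

```text
time_s: 6.65
tool_pos: [0.5163, -0.1782, 0.0697]
tool_rot: [180.0, 0.1, 95.6]
force: [-2.0, -1.2, 2.5]
grip_width: 0.026
grasp_force: 10.0
```

Run:
```python
from h import *
im=cams.read_camera("top")
im=im[165:275,225:345]
cv2.imwrite("pics/t2.png",cv2.resize(im,None,fx=5,fy=5,interpolation=cv2.INTER_CUBIC))
```

```text
(no output)
```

View pics/t2.png

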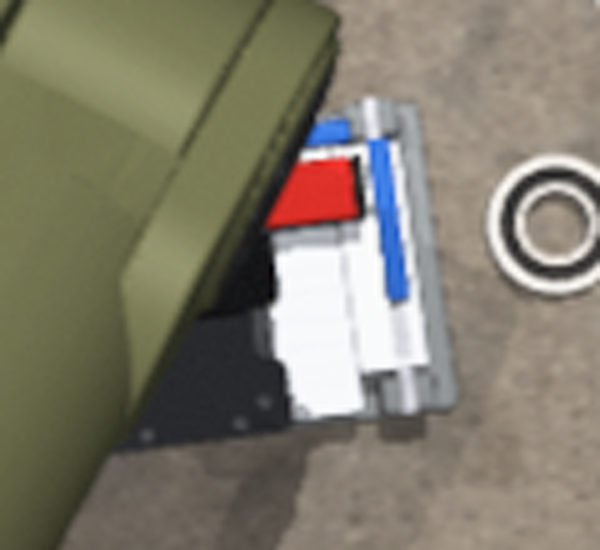

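The level's end is visible at (362,157)–(361,215), close to the end stop and just short of the back stop.

Run:
```python
from h import *
pl=np.array([ 0.49503495,-0.26899907,0.09880066])
q=unproj("top",np.array([[364,157],[362,214]])/5+[225,165]-.4,.090)
print((q-pl[:2])@rot(pl[2]), "want [.050,.004] [.024,.004]")
print((np.array([.5163,-.1782])-pl[:2])@rot(pl[2]))
```

```text
[[0.04067039 0.0083081 ]
 [0.01724942 0.01214954]] want [.050,.004] [.024,.004]
[0.03011776 0.08825868]
```

>>> arm_command --series "-1 2 0 0 255;-1 2 0 0 255;-1 1 0 0 255;0 0 0 0 255;0 0 0 0 255"

```text
time_s: 7.12
tool_pos: [0.5208, -0.1789, 0.0695]
tool_rot: [-179.9, -0.1, 95.7]
force: [-3.7, 1.2, 6.1]
grip_width: 0.0258
grasp_force: 10.0
```

>>> arm_command --series "0 1 0 0 255;0 0 0 0 255;0 1 0 0 255;0 0 0 0 255;0 0 0 0 255"

```text
time_s: 7.53
tool_pos: [0.5225, -0.179, 0.0695]
tool_rot: [-179.9, -0.1, 95.7]
force: [-4.9, 1.1, 6.2]
grip_width: 0.0257
grasp_force: 10.0
```

>>> arm_command --series "-1 0 0 0 255;0 0 0 0 255;-1 0 0 0 255;0 0 0 0 255;0 0 0 0 255"

```text
time_s: 7.95
tool_pos: [0.5235, -0.1798, 0.0696]
tool_rot: [-180.0, -0.1, 95.7]
force: [-3.7, 2.8, 5.4]
grip_width: 0.026
grasp_force: 10.0
```

>>> arm_command --series "0 0 0 0 255;0 0 0 0 255;0 0 0 0 255;0 0 0 0 255;0 0 0 0 255;0 0 0 0 255"

```text
time_s: 8.45
tool_pos: [0.5235, -0.1798, 0.0695]
tool_rot: [-180.0, -0.1, 95.7]
force: [-3.5, 3.5, 5.1]
grip_width: 0.0262
grasp_force: 10.0
```

>>> arm_command --series "0 2 0 0 255;0 0 0 0 255;0 0 0 0 255;0 0 0 0 255;0 0 0 0 255"

```text
time_s: 8.87
tool_pos: [0.525, -0.1801, 0.0695]
tool_rot: [-179.9, -0.1, 95.7]
force: [-4.1, 2.7, 6.7]
grip_width: 0.0258
grasp_force: 10.0
```

>>> arm_command --series "-2 0 0 0 255;0 0 0 0 255;0 0 0 0 255;0 0 0 0 255;0 0 0 0 255"

```text
time_s: 9.28
tool_pos: [0.5253, -0.1804, 0.0694]
tool_rot: [-179.9, -0.3, 95.7]
force: [-4.2, 4.9, 6.1]
grip_width: 0.0256
grasp_force: 10.0
```

Run:
```python
from h import *
a=cams.read_camera("top")[175:255,255:335]
b=cams.read_camera("wrist")[90:330,230:430]
a=cv2.resize(a,(480,480),interpolation=cv2.INTER_CUBIC);b=cv2.resize(b,None,fx=2,fy=2)[:480]
cv2.imwrite("pics/t3.png",cv2.resize(np.hstack([a,b[:,:320]]),None,fx=1,fy=1))
```

```text
(no output)
```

View pics/t3.png

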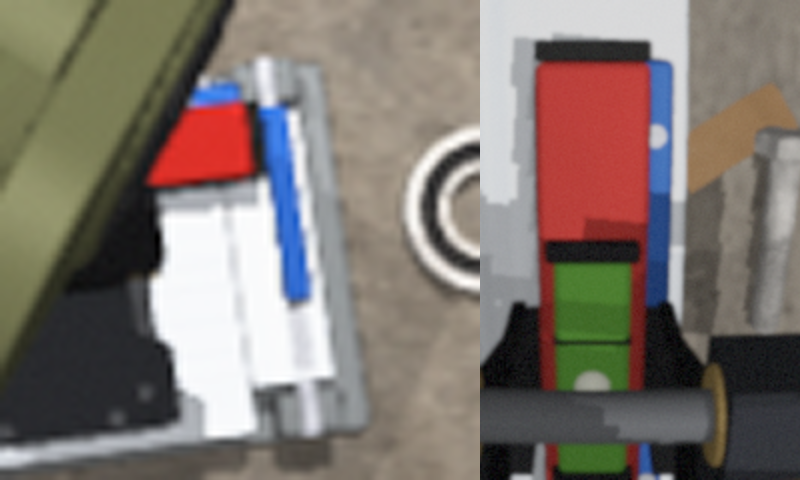

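The level is now touching the end stop, with its black end at (258,140) in the left half, and is practically on the back stop. I'll give one more gentle push both ways.

>>> arm_command --series "-1 1 0 0 255;0 1 0 0 255;0 1 0 0 255;0 0 0 0 255;0 0 0 0 255;0 0 0 0 255"

```text
time_s: 9.88
tool_pos: [0.526, -0.1805, 0.0687]
tool_rot: [-179.6, -0.4, 95.7]
force: [-10.1, 6.5, 9.1]
grip_width: 0.0258
grasp_force: 10.0
```

>>> arm_command --series "-1 1 0 0 255;-1 1 0 0 255;0 1 0 0 255;0 0 0 0 255;0 0 0 0 255;0 0 0 0 255"

```text
time_s: 10.38
tool_pos: [0.5268, -0.1808, 0.0679]
tool_rot: [-179.4, -0.6, 95.7]
force: [-12.8, 9.8, 11.0]
grip_width: 0.0262
grasp_force: 10.1
```

Contact with both stops is firm. Now release and rise.

>>> arm_command --series "0 -2 0 0 235;0 -2 0 0 200;0 0 0 0 160;0 0 0 0 120;0 0 0 0 100;0 0 0 0 100;0 0 0 0 100;0 0 0 0 100;0 0 -5 0 100;0 0 -10 0 100;0 0 -20 0 60;0 0 -20 0 0;0 0 -20 0 0;0 0 -20 0 0;0 0 -10 0 0;0 0 0 0 0;0 0 0 0 0"

```text
time_s: 11.8
tool_pos: [0.5283, -0.1858, 0.1749]
tool_rot: [179.9, -0.0, 95.7]
force: [-0.2, 0.0, -0.0]
grip_width: 0.0852
grasp_force: 0.0
```

Run:
```python
from h import *
o=telemetry.get_obs();print(o['qpos'])
a=cams.read_camera("scene")[170:260,170:300];w=cams.read_camera("wrist")
cv2.imwrite("pics/s4.png",np.hstack([cv2.resize(a,(520,360),interpolation=cv2.INTER_CUBIC),cv2.resize(w,(280,360)) if 0 else cv2.copyMakeBorder(cv2.resize(w,(280,210)),75,75,0,0,cv2.BORDER_CONSTANT)]))
```

```text
[-26.39036711  11.58001101  48.78196739 101.39072575  -9.22923342
  71.08918836  30.49050887]
```

View pics/s4.png

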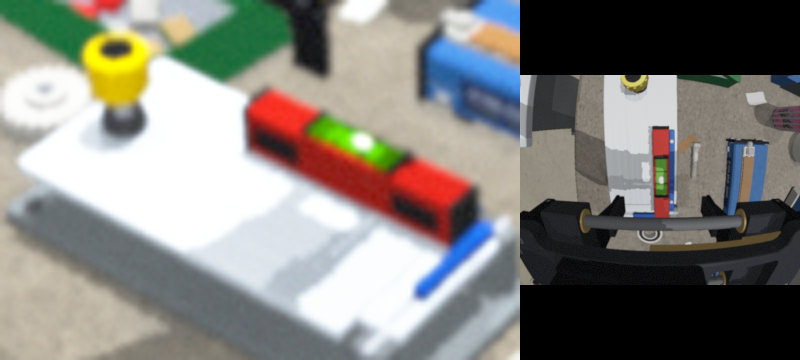

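Level is snug in both views. Next I move over the knob, at yaw 35° so the later clockwise turn swings clear of the green box.

>>> arm_command --series "0 0 0 .118 0;0 0 0 .118 0;0 0 0 .118 0;0 0 0 .118 0;0 0 0 .118 0;0 0 0 .118 0;0 0 0 .118 0;0 0 0 .118 0;0 0 0 .116 0;8.5 -26.7 0 0 0;8.5 -26.7 0 0 0;8.5 -26.7 0 0 0;8.5 -26.7 0 0 0;8.5 -26.7 0 0 0;0 -26.5 0 0 0;0 0 0 0 0;0 0 0 0 0;0 0 0 0 0"

```text
time_s: 13.4
tool_pos: [0.471, -0.031, 0.174]
tool_rot: [180.0, 0.0, 34.9]
force: [-0.5, -0.4, 0.7]
grip_width: 0.0869
grasp_force: 0.0
```

Run:
```python
from h import *
cv2.imwrite("pics/w5.png",cams.read_camera("wrist"))
o=telemetry.get_obs();print(o['tool_pos'],o['tool_rot'],o['qpos'])
```

```text
[ 0.47128924 -0.03152535  0.17419331] [1.79970733e+02 4.55354786e-02 3.48449096e+01] [-52.10759285  -4.8034043   51.14240394 112.6570682    4.02106903
  70.42705023 -57.56925939]
```

View pics/w5.png

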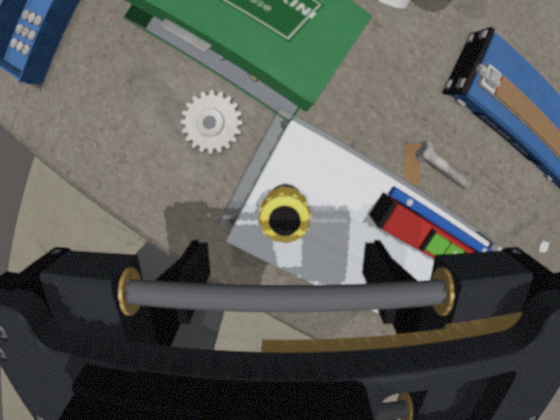

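The knob top is at (286,218), on the jaws' centre column. I'll check the along-x offset.

```bash
cat >> h.py <<'E'
def wray(uv,z,o=None):
    o=o or telemetry.get_obs();c=cams.calibration("wrist");H=c['hand_eye'];d=np.array(uv)-c['K'][:2,2];r=np.hypot(*d);th=r/c['K'][0,0]
    v=np.r_[d/r*np.sin(th),np.cos(th)]
    T=R.from_euler('xyz',o['tool_rot'],degrees=True).as_matrix()
    v=T@H[:3,:3]@v;p=T@H[:3,3]+o['tool_pos'];return p+v*(z-p[2])/v[2]
E
python3 -c "
from h import *
print(wray([286.5,220],.114))"
```

```text
[ 0.47382479 -0.03112947  0.114     ]
```

>>> arm_command --series "1.5 0.5 18 0 0;0 0 18 0 0;0 0 18 0 0;0 0 18 0 0;0 0 10 0 0;0 0 8 0 0;0 0 0 0 0;0 0 0 0 100;0 0 0 0 140;0 0 0 0 180;0 0 0 0 220;0 0 0 0 255;0 0 0 0 255;0 0 0 0 255;0 0 0 0 255;0 0 0 0 255" --squeeze 45

```text
time_s: 14.78
tool_pos: [0.4727, -0.0293, 0.0846]
tool_rot: [-179.9, -0.0, 34.9]
force: [0.9, 0.9, 1.4]
grip_width: 0.0373
grasp_force: 45.0
```

>>> arm_command --series "0 0 0 0 255;0 0 0 0 255"

```text
time_s: 14.95
tool_pos: [0.4727, -0.0293, 0.0846]
tool_rot: [-180.0, -0.0, 35.0]
force: [-0.4, 2.1, 1.2]
grip_width: 0.0369
grasp_force: 45.0
```

>>> arm_command --series "0 0 2 0 255;0 0 2 0 255;0 0 2 0 255;0 0 2 0 255;0 0 2 0 255;0 0 2 0 255;0 0 2 0 255;0 0 0 0 255;0 0 0 0 255;0 0 0 0 255"

```text
time_s: 15.78
tool_pos: [0.4731, -0.0293, 0.0707]
tool_rot: [-180.0, -0.0, 35.0]
force: [-1.4, 4.3, 6.7]
grip_width: 0.0371
grasp_force: 45.0
```

>>> arm_command --series "0 0 0 .06 255;0 0 0 .06 255;0 0 0 .06 255;0 0 0 .06 255;0 0 0 .06 255;0 0 0 .06 255;0 0 0 .06 255;0 0 0 .06 255;0 0 0 .06 255;0 0 0 .06 255;0 0 0 0 255;0 0 0 0 255;0 0 0 0 255;0 0 0 0 255"

```text
time_s: 16.95
tool_pos: [0.4737, -0.0304, 0.0712]
tool_rot: [180.0, -0.1, 0.6]
force: [-0.1, 2.0, 7.3]
grip_width: 0.0371
grasp_force: 45.0
```

>>> arm_command --series "0 0 0 0 255;0 0 0 0 255;0 0 0 0 255;0 0 0 0 255;0 0 0 0 255;0 0 0 0 255;0 0 0 0 255;0 0 0 0 255;0 0 0 0 255;0 0 0 0 255;0 0 0 0 255;0 0 0 0 255;0 0 0 0 255;0 0 0 0 255;0 0 0 0 255;0 0 0 0 255;0 0 0 0 255;0 0 0 0 255;0 0 0 0 255;0 0 0 0 255"

```text
time_s: 18.62
tool_pos: [0.4737, -0.0304, 0.0712]
tool_rot: [180.0, -0.1, 0.6]
force: [-1.2, 2.1, 7.4]
grip_width: 0.0374
grasp_force: 45.0
```

Run:
```python
from h import *
w=cams.read_camera("wrist");s=cams.read_camera("scene");np.save("w6.npy",w);np.save("s6.npy",s)
a=cv2.resize(w,(373,280));b=cv2.resize(s[195:235,215:270],(385,280),interpolation=cv2.INTER_CUBIC)
c=cv2.resize(w[180:330,400:560],(373,300)) 
cv2.imwrite("pics/w6.png",np.vstack([np.hstack([a,b]),cv2.copyMakeBorder(c,0,0,0,385,cv2.BORDER_CONSTANT)]))
```

```text
(no output)
```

View pics/w6.png

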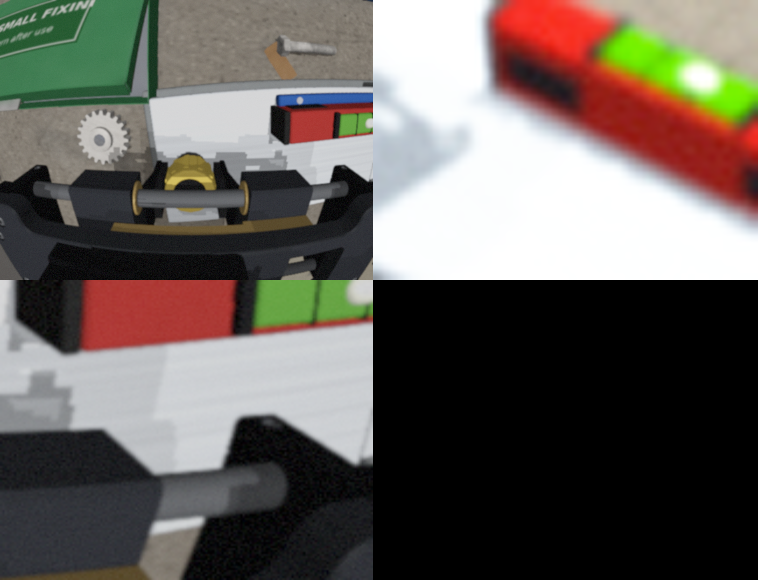

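The bubble is still on the hinge side: scene crop bubble (702,77), knob-side line (650,65), vial ends about 608 and 750. I'll turn a further 0.36 rad, wait and measure again.

>>> arm_command --series "0 0 0 .06 255;0 0 0 .06 255;0 0 0 .06 255;0 0 0 .06 255;0 0 0 .06 255;0 0 0 .06 255;0 0 0 0 255;0 0 0 0 255;0 0 0 0 255;0 0 0 0 255;0 0 0 0 255;0 0 0 0 255;0 0 0 0 255;0 0 0 0 255;0 0 0 0 255;0 0 0 0 255;0 0 0 0 255;0 0 0 0 255;0 0 0 0 255;0 0 0 0 255"

```text
time_s: 20.38
tool_pos: [0.4738, -0.031, 0.0713]
tool_rot: [180.0, -0.1, -20.1]
force: [-1.9, 0.7, 7.5]
grip_width: 0.0371
grasp_force: 45.0
```

>>> arm_command --series "0 0 0 0 255;0 0 0 0 255;0 0 0 0 255;0 0 0 0 255;0 0 0 0 255;0 0 0 0 255;0 0 0 0 255;0 0 0 0 255;0 0 0 0 255;0 0 0 0 255;0 0 0 0 255;0 0 0 0 255;0 0 0 0 255;0 0 0 0 255"

```text
time_s: 21.55
tool_pos: [0.4739, -0.031, 0.0713]
tool_rot: [180.0, -0.1, -20.1]
force: [-0.9, 0.4, 9.0]
grip_width: 0.0372
grasp_force: 45.0
```

Run:
```python
from h import *
w=cams.read_camera("wrist");s=cams.read_camera("scene")
c=cv2.resize(w[120:270,400:560],(400,375),interpolation=cv2.INTER_CUBIC);b=cv2.resize(s[195:225,238:270],(400,375),interpolation=cv2.INTER_CUBIC)
cv2.imwrite("pics/w7.png",np.hstack([c,b]))
```

```text
(no output)
```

View pics/w7.png

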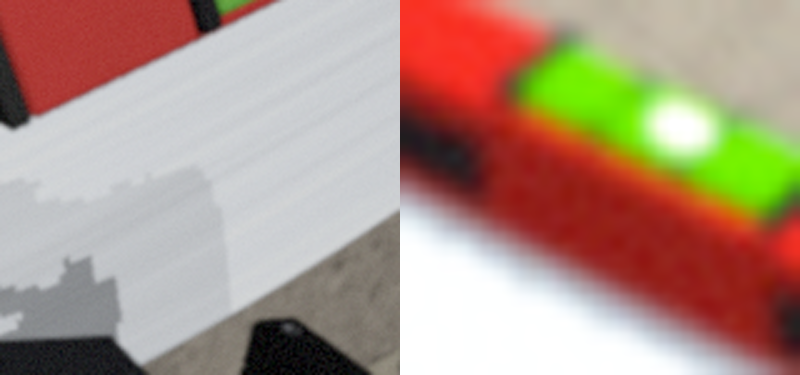

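The bubble is still slightly hinge-ward: scene crop bubble (683,127), vial from (545,75) to (775,180). I'll measure it by rectifying the vial's top face.

```bash
cat >> h.py <<'E'
pl=np.array([ 0.49503495,-0.26899907,0.09880066])
def vial(n):
    o=telemetry.get_obs();im=cams.read_camera(n);c=cams.calibration(n)
    if n=="wrist":
        H=c['hand_eye'];T=R.from_euler('xyz',o['tool_rot'],degrees=True).as_matrix();M=T@H[:3,:3];p=T@H[:3,3]+o['tool_pos']
    else: M=R.from_euler('xyz',c['rotation'],degrees=True).as_matrix();p=c['origin']
    y,x=np.meshgrid(np.arange(124,44,-.25),np.arange(60,14,-.25)) # mm, knob end left
    q=np.c_[np.c_[x.ravel(),y.ravel()]/1e3@rot(pl[2]).T+pl[:2],np.full(x.size,.093)]
    v=(q-p)@M
    if n=="wrist":
        h=np.hypot(v[:,0],v[:,1]);s=np.arctan2(h,v[:,2])/h
    else: s=1/v[:,2]
    uv=(v[:,:2]*s[:,None]*c['K'][0,0]+c['K'][:2,2]).astype(np.float32).reshape(*x.shape,2)
    return cv2.remap(im,uv[...,0],uv[...,1],cv2.INTER_CUBIC)
def show(name):
    out=[]
    for n in("wrist","scene","top"):out.append(cv2.resize(vial(n),(640,184)))
    cv2.imwrite(name,np.vstack(out))
    for n,r in zip(("wrist","scene","top"),out):
        b,g,rr=[r[...,i].astype(float) for i in range(3)]
        G=(g>1.4*b)&(g>1.25*rr);W=(np.minimum(b,rr)>150)&(g>150)
        k,l,st,ce=cv2.connectedComponentsWithStats(W.astype(np.uint8))
        gx=np.where(G.sum(0)>8)[0]
        print(n,"green y mm",[124-i/8 for i in (gx[[0,-1]] if len(gx) else [])],"blobs",[(round(124-ce[i][0]/8,1),round(60-ce[i][1]/4,1),st[i].tolist()) for i in range(1,k) if 60<st[i,4]<9000])
E
python3 -c "
from h import *
show('pics/v8.png')"
```

```text
wrist green y mm [np.float64(117.25), np.float64(56.25)] blobs [(np.float64(60.4), np.float64(59.3), [491, 0, 36, 8, 217]), (np.float64(83.2), np.float64(39.7), [276, 65, 101, 34, 2810])]
scene green y mm [np.float64(117.0), np.float64(53.625)] blobs [(np.float64(83.6), np.float64(38.8), [263, 57, 122, 57, 5382])]
top green y mm [np.float64(117.25), np.float64(55.375)] blobs [(np.float64(83.2), np.float64(38.1), [276, 69, 104, 37, 3164])]
```

View pics/v8.png

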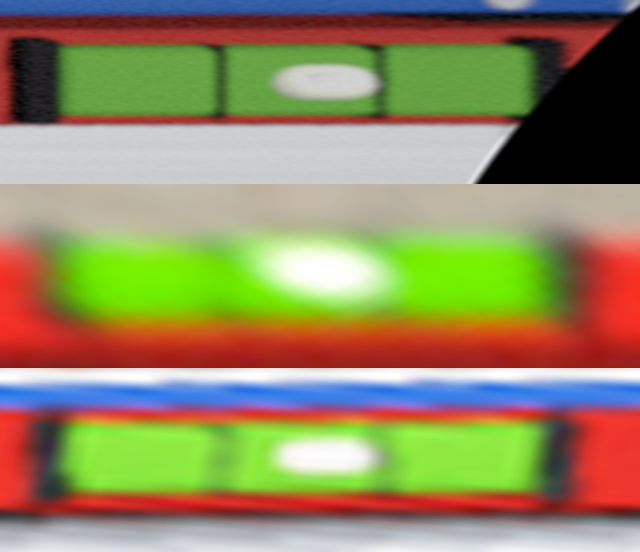

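The rectified wrist view shows the black lines at 220 and 382 (mid 301) and the bubble centre at 327, which is −3.2 mm, so 0.25 rad more. I'll also check the end-stop gap numerically.

>>> arm_command --series "0 0 0 .05 255;0 0 0 .05 255;0 0 0 .05 255;0 0 0 .05 255;0 0 0 .05 255;0 0 0 0 255;0 0 0 0 255;0 0 0 0 255;0 0 0 0 255;0 0 0 0 255;0 0 0 0 255;0 0 0 0 255;0 0 0 0 255;0 0 0 0 255;0 0 0 0 255;0 0 0 0 255;0 0 0 0 255;0 0 0 0 255;0 0 0 0 255;0 0 0 0 255"

```text
time_s: 23.47
tool_pos: [0.4739, -0.0314, 0.0714]
tool_rot: [180.0, -0.2, -34.4]
force: [-1.4, 1.0, 8.8]
grip_width: 0.0371
grasp_force: 45.0
```

>>> arm_command --series "0 0 0 0 255;0 0 0 0 255;0 0 0 0 255;0 0 0 0 255;0 0 0 0 255;0 0 0 0 255;0 0 0 0 255;0 0 0 0 255;0 0 0 0 255;0 0 0 0 255;0 0 0 0 255;0 0 0 0 255;0 0 0 0 255;0 0 0 0 255;0 0 0 0 255;0 0 0 0 255;0 0 0 0 255;0 0 0 0 255;0 0 0 0 255;0 0 0 0 255"

```text
time_s: 25.13
tool_pos: [0.4739, -0.0314, 0.0714]
tool_rot: [180.0, -0.2, -34.4]
force: [-1.1, 0.5, 9.4]
grip_width: 0.0372
grasp_force: 45.0
```

Run:
```python
from h import *
show('pics/v9.png')
im=cams.read_camera("top");c=cams.calibration("top");M=R.from_euler('xyz',c['rotation'],degrees=True).as_matrix()
def prof(x,ys,z):
    q=np.c_[np.c_[np.full(len(ys),x),ys]/1e3@rot(pl[2]).T+pl[:2],np.full(len(ys),z)]
    v=(q-c['origin'])@M;uv=(v[:,:2]/v[:,2:]*c['K'][0,0]+c['K'][:2,2]).astype(np.float32)[None]
    return cv2.remap(im,uv[...,0],uv[...,1],cv2.INTER_LINEAR)[0]
ys=np.arange(-8,16,1.)
print("stop x=0 z=.065");print([(int(y),*p.tolist()) for y,p in zip(ys,prof(0,ys,.065))])
print("level x=37 z=.09");print([(int(y),*p.tolist()) for y,p in zip(ys,prof(37,ys,.09))])
ys=np.arange(155,176,1.)
print("knob-end x=37 z=.09");print([(int(y),*p.tolist()) for y,p in zip(ys,prof(37,ys,.09))])
```

```text
wrist green y mm [np.float64(116.125), np.float64(55.75)] blobs [(np.float64(85.4), np.float64(39.6), [260, 66, 98, 33, 2737])]
scene green y mm [np.float64(117.125), np.float64(53.5)] blobs []
top green y mm [np.float64(117.0), np.float64(55.0)] blobs [(np.float64(85.9), np.float64(38.3), [252, 69, 104, 36, 3108])]
stop x=0 z=.065
[(-8, 226, 223, 221), (-7, 229, 222, 219), (-6, 230, 215, 208), (-5, 217, 166, 140), (-4, 204, 117, 71), (-3, 216, 120, 65), (-2, 228, 124, 60), (-1, 229, 125, 60), (0, 230, 126, 62), (1, 228, 123, 60), (2, 224, 119, 58), (3, 222, 134, 87), (4, 221, 163, 136), (5, 226, 195, 185), (6, 237, 223, 219), (7, 247, 245, 245), (8, 249, 248, 248), (9, 250, 250, 250), (10, 250, 250, 250), (11, 250, 250, 250), (12, 250, 250, 250), (13, 250, 250, 250), (14, 250, 250, 250), (15, 250, 250, 250)]
level x=37 z=.09
[(-8, 171, 169, 165), (-7, 179, 176, 172), (-6, 204, 201, 199), (-5, 229, 226, 225), (-4, 233, 219, 213), (-3, 237, 211, 200), (-2, 232, 170, 136), (-1, 227, 126, 66), (0, 228, 123, 60), (1, 229, 126, 62), (2, 227, 125, 62), (3, 225, 123, 62), (4, 206, 112, 58), (5, 178, 97, 52), (6, 135, 77, 47), (7, 85, 56, 43), (8, 54, 44, 42), (9, 44, 42, 46), (10, 39, 41, 73), (11, 38, 42, 135), (12, 38, 44, 188), (13, 42, 49, 216), (14, 45, 53, 236), (15, 45, 54, 237)]
knob-end x=37 z=.09
[(155, 47, 55, 238), (156, 46, 55, 239), (157, 46, 55, 239), (158, 45, 54, 233), (159, 41, 49, 214), (160, 38, 44, 182), (161, 36, 39, 118), (162, 36, 37, 61), (163, 48, 49, 60), (164, 65, 65, 65), (165, 143, 142, 142), (166, 215, 213, 213), (167, 232, 231, 231), (168, 250, 249, 249), (169, 251, 250, 250), (170, 251, 250, 250), (171, 250, 250, 250), (172, 250, 250, 250), (173, 250, 250, 250), (174, 250, 250, 250), (175, 250, 250, 250)]
```

The bubble is centred to within 0.6 mm (wrist −0.5, top −0.1). The push is 9 N, so the knob is well pressed, and the level is on the stops. Handing in.

```bash
python3 -c "
from cell import env
print(env.sign_off())"
```

```text
the job is handed in; nothing more can be done
None
```

I handed the job in with the red level against both blue stops, the yellow knob still gripped and pressed (about 9 N), and the bubble within about 0.6 mm of centre. The gear, bearing and bolt were not touched. The sign-off returned no verdict, so I don't know how it was judged.

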